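# Set the garment length gauge to its mark and hold the cam shut

## Robot

A 6-joint arm with a two-finger parallel gripper is mounted at the origin on a cart in front of the work surface, level with it; the furniture and walls round the work are solid. World frame = base frame: x ahead of the robot, y to its left, z up, the work surface at z = 0. Lengths are in m, angles in rad, forces in N, time in s.
With the tool pointing down it reaches from about 0.35 to 0.8 m from the base axis. Payload 7.3 kg.
Tool frame: the origin (TCP) lies midway between the tips of the shut fingers; the grasp point (between the pads) lies 19 mm behind it; z points along the fingers, y is the line along which they close (so a half turn about z gives the same grasp; the last joint's range is limited). The gripper opens to 85 mm and grips with 20 to 120 N. Pads are 22 mm wide; open, the fingers measure 114 mm over their backs; the gripper's body (76 mm by 85 mm) begins 54 mm behind the grasp point. The pads swing forward as they close: fully open they stand 13 mm farther back than shut.
Start: joints at [0.994, 0.342, 1.524, -0, 1.275, -0.146], TCP at [0.219, 0.477, 0.231] pointing down, gripper open.
Joint ranges: [-2.53, 2.53], [-0.77, 2.02], [0.04, 2.7], [-1, 4.14], [0.28, 2.66], [-3.11, 3.11]. Speed limits (rad/s): [2.57, 2.57, 3.14, 3.14, 3.14, 3.14].

## Interface

Orientations are given as a rotation vector (axis times angle).
In Python, from workcell import ctrl, effector, ik, optics gives the robot as it stands. Calls block until the motion is done:
- ctrl.goto(position, orientation): joint-space move of the TCP to a pose.
- ctrl.line_to(position, rotation=None, feed=0.15): straight line of the TCP; rotation=None keeps the orientation; feed is the mean speed in m/s.
- ctrl.move_joints(angles): joint-space move.
- effector.open_jaws() and effector.grasp(grip_force=None): open the fingers fully, or close them until they stop; grip_force is the grip in N (None keeps the last).
- ctrl.sleep(seconds).
- ik(position, orientation): joint angles nearest the present ones, or None.
- ctrl.get_state(): the state.
- optics.get_image(name): name is "scene" or "top" or "wrist"; returns a dict with "img" (384x512x3 uint8, red, green, blue), "fx", "fy", "cx", "cy" (pixels), "view" (4x4, takes a point from world to camera coordinates). Camera axes: x right, y down, z forward; pixel columns grow to the right and rows downward; lengths in m; the calibration is good to about 2 mm. A picture is of the moment at which its call begins. There is no depth.
A pose or a line that the arm cannot do raises ctrl.MotionError and nothing moves.
- ctrl.finish_job(): hands the job in; it is judged then, once.
The state is a dict: "clock": time; "joints": joint angles; "qd": joint speeds; "joint_torque": joint torques, N m; "tcp_pos": TCP position; "ee_rot": TCP orientation; "ft_force": force on the tool from outside, world axes, zero at the start; "wrist_torque": the same for the moment, N m; "opening": finger opening in m; "grasp_force": force on a finger pad.
Only numpy, scipy, OpenCV 4.12 (cv2) and the standard library are available. Lean on these libraries where they do the work, as an engineer would, in place of code of your own. Each camera call takes 0.05 s, during which the arm holds its last target. There are 200 camera calls.

## Task

Set the garment length gauge on the laundry counter: with the gripper press its spring pedal down to the stop, so that the measuring leg is released and springs out, and let the pedal up again. Then grip the upright tab of the cam lever that rides on the leg, push the leg back until its pointer is level with the fin of the length-mark clip, and, keeping it at the mark, slide the cam lever fully closed (across the leg, away from the scale side). Finish still holding the tab, with the leg at the mark and the lever closed; both spring back if let go, and leave the pin tin, thread spool and receipt roll beside the gauge where they are.

Things in the scene. Friction and masses are not known exactly. Their poses are not given: they have to be found in the camera images.
- gauge: Garment length gauge, fixed to the counter: grey base plate 116 (x) x 345 (y) x 10 mm with two aluminium guide rails along y. Origin on the counter, near the plate's middle (plate: x +-58, y -178 to +168 mm). The leg springs out to its +y, the pedal is at its -y end; its -x edge, facing the robot, has the scale ticks and the length-mark clip.
- leg (a joint): Slide of the measuring leg along gauge +y, m: 0 = latched home by the pedal's hook, 0.12 = fully out. Steel bar between the rails with a grey carriage (76 x 50 mm, top 40 mm above the counter, +x edge 49 mm), centre at gauge x = 0, y = -30 mm + joint. Released, it springs out in about 1 s. The spring always pushes out: 9.6 N at home to 2.4 N fully out, plus 40 N s/m damping.
- pointer (a point): Tip of the thin dark pointer on the leg carriage's -x side, 45 mm to -x of the carriage's centre, 28 mm above the counter. Axes as the gauge's. The leg is at the mark when this point and mark_tip have the same gauge y. (The leg's upright aluminium end plate, top 50 mm above the counter, is 96 mm to +y of the pointer.)
- mark_tip (a point): Tip of the upright 2 mm fin of the length mark, a small dark steel clip (12 x 14 mm) fixed on the base's -x edge; 28 mm above the counter. Axes as the gauge's. It stands where the leg joint would read 0.045 to 0.085 m.
- cam_lever (a joint): Slide of the cam lever across the carriage, along the gauge's +x, in m: 0 = open (towards the scale side), 0.03 = fully closed at its stop. Closing takes 3.5 to 4.5 N including friction; a spring pulls it open again when let go. It does not lock the leg: the hand must hold both.
- tab (a point): Centre of the top of the cam lever's upright black tab, 80 mm above the counter: 24 mm (gauge x) by 12 mm (gauge y), standing 34 mm high on a flat foot (34 x 36 mm). Axes as the gauge's. Open: 15 mm to -x of the carriage's centre; closed: 15 mm to +x. Best pinched from above, fingers closing along gauge y.
- pedal (a joint): Hinge of the release pedal, rad: 0 = up, 0.32 = down at its stop. Axis along gauge x, at gauge y = -105 mm, 42 mm above the counter; the free end to -y goes down when pressed. The pad needs 3 to 7 N to start and 12 N to hold at the stop; it springs up by itself. Past about 0.2 rad its hook clears the leg.
- pedal_pad (a point): Centre of the top of the rubber tread on the pedal (tread 48 x 34 mm), 46 mm to -y of the hinge, 50 mm above the counter with the pedal up and about 15 mm lower at the stop.
- pin_tin: Round teal tin with white base, 60 mm across, 21 mm high, loose; origin under its centre. Bystander.
- thread_spool: White thread spool standing upright, 29 mm across, 47 mm high, loose; origin under its centre. Bystander.
- receipt_roll: White paper roll standing on end, 60 mm across, 57 mm high, loose; origin under its centre. Bystander.

How it is judged:
By the outcome, as a careful person would: the job done as asked, in the order asked, and still so for the second after the job is handed in, while the arm keeps its last pose, push and grip.
It also fails if it takes over 58 s, if anything falls off the work surface, if the arm or the gripper's body presses on something with over 40 N, if the wrist force passes 120 N, or if a joint passes its speed limit or range.

## Working session

There is one attempt and no reset: what is moved stays moved. The work goes in short steps, each a Python script; the robot and the scene stay as the last script left them, time stands still between calls to the robot, and variables do not carry over. Pictures are saved under pics/ and viewed, at most 10 in all, crops included, and the job is handed in when it is done.

```bash
mkdir -p pics
cat > h.py <<'E'
import numpy as np, cv2
from workcell import ctrl, effector, ik, optics
def snap(name,out,crop=None,s=1):
    d=optics.get_image(name); im=d["img"][:,:,::-1]
    np.savez(f"pics/{out}.npz",**d)
    if crop: x0,y0,x1,y1=crop; im=im[y0:y1,x0:x1]
    if s!=1: im=cv2.resize(im,None,fx=s,fy=s,interpolation=cv2.INTER_CUBIC)
    cv2.imwrite(f"pics/{out}.png",im); return d
def ray(d,u,v,z):
    V=np.array(d["view"]);R,t=V[:3,:3],V[:3,3]
    c=-R.T@t; w=R.T@np.array([(u-d["cx"])/d["fx"],(v-d["cy"])/d["fy"],1])
    return c+w*(z-c[2])/w[2]
def proj(d,p):
    V=np.array(d["view"]);q=V[:3,:3]@np.array(p)+V[:3,3]
    return np.array([d["fx"]*q[0]/q[2]+d["cx"],d["fy"]*q[1]/q[2]+d["cy"]])
E
python3 - <<'E'
from h import *
for n in("top","scene"):
    d=snap(n,n+"0",s=1.5); V=np.array(d["view"]); print(n,d["fx"],-V[:3,:3].T@V[:3,3])
print(ctrl.get_state())
E
```

```text
top 419.3987950167101 [ 0.47374422 -0.16652704  0.94148413]
scene 485.64648769444693 [-0.07223228 -0.50175124  0.81755811]
{'clock': 0.1, 'joints': array([ 9.94017049e-01,  3.42645505e-01,  1.52491363e+00,  2.61713381e-05,
        1.27539787e+00, -1.46004370e-01]), 'qd': array([ 0.00071386, -0.00273249, -0.0024501 ,  0.00080952,  0.00027802,
        0.00030729]), 'joint_torque': array([ 9.82801284e-04, -4.34449625e+01, -2.46488589e+01, -1.91197869e-04,
        4.61576259e-03, -2.67437042e-05]), 'tcp_pos': array([0.21900764, 0.47675087, 0.23070211]), 'ee_rot': array([-6.71343334e-01, -3.06850463e+00,  1.99046588e-03]), 'ft_force': array([ 0.43738714,  0.60686088, -0.02969871]), 'wrist_torque': array([ 0.00050378, -0.01699676,  0.00643524]), 'grasp_force': 0.0, 'opening': 0.08531340514347}
```

View pics/top0.png

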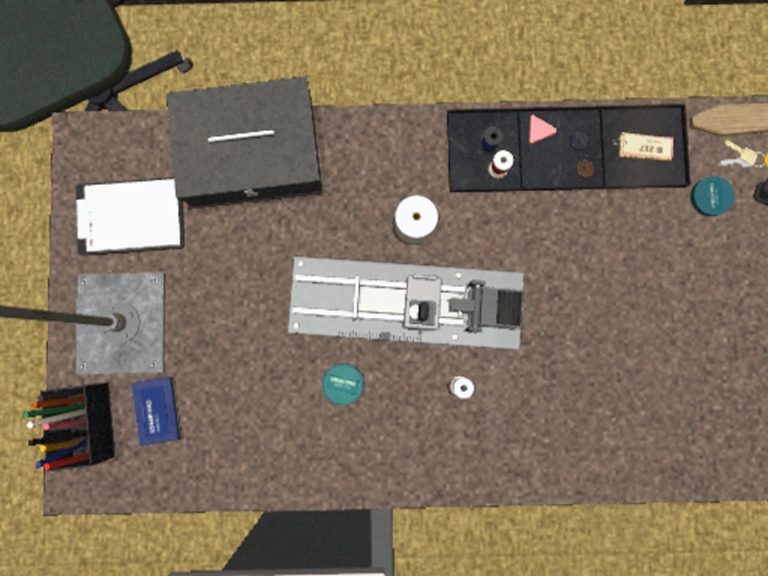

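View pics/scene0.png

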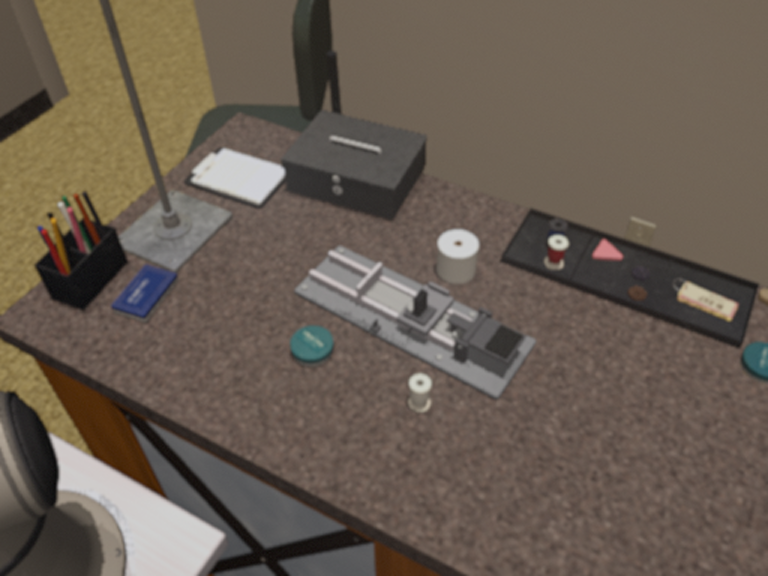

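Top view (1.5x): plate corners are about (294,257), (523,272), (520,349), (289,334). The tab is near (423,311), the clip (385,336), the pedal pad (509,308), the tin (343,384), the spool (461,388) and the roll (416,219). I'll enlarge to refine these.

Run:
```python
import cv2
im=cv2.imread("pics/top0.png"); im=cv2.resize(im,(512,384),interpolation=cv2.INTER_AREA)
import numpy as np
im=np.load("pics/top0.npz")["img"][:,:,::-1]
c=im[165:240,185:355]; cv2.imwrite("pics/top0c.png",cv2.resize(c,None,fx=4.6,fy=4.6,interpolation=cv2.INTER_CUBIC))
```

```text
(no output)
```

View pics/top0c.png

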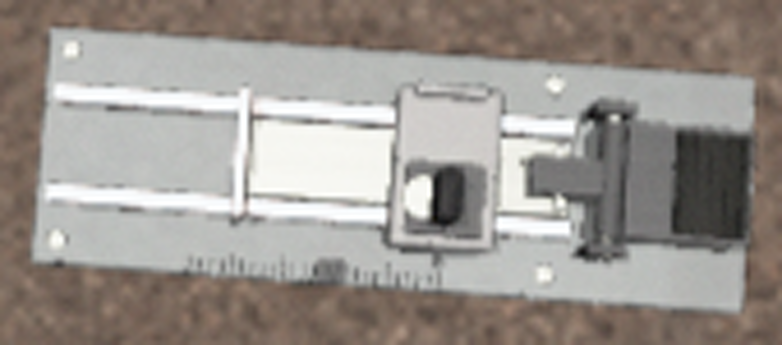

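Crop (4.6x, offset 185,165): plate corners (51,28), (755,77), (742,312), (33,262). The clip fin is at about (330,268), the pointer tip (438,262), the tab top (450,195) and the pad centre (712,187).

```bash
cat >> h.py <<'E'
def pose():
    return np.load("pose.npy")
def g2w(p):
    x,y,a=pose(); c,s=np.cos(a),np.sin(a); return np.array([x+c*p[0]-s*p[1],y+s*p[0]+c*p[1],p[2]])
def w2g(p):
    x,y,a=pose(); c,s=np.cos(a),np.sin(a); dx,dy=p[0]-x,p[1]-y; return np.array([c*dx+s*dy,-s*dx+c*dy,p[2]])
E
python3 - <<'E'
from h import *
from scipy.optimize import least_squares
d=np.load("pics/top0.npz")
px=lambda u,v:((u+.5)/4.6-.5+185,(v+.5)/4.6-.5+165)
P=np.array([ray(d,*px(*c),.01)[:2] for c in [(51,28),(755,77),(742,312),(33,262)]])
G=np.array([(.058,.168),(.058,-.178),(-.058,-.178),(-.058,.168)])
def f(q):
    c,s=np.cos(q[2]),np.sin(q[2]); return (G@np.array([[c,s],[-s,c]])+q[:2]-P).ravel()
r=least_squares(f,[.5,0,0]); np.save("pose.npy",r.x); print(r.x,np.degrees(r.x[2]),r.fun.round(4))
for n,c,z in [("clip",(330,268),.028),("ptr",(438,262),.028),("tab",(450,195),.08),("pad",(712,187),.05)]:
    p=ray(d,*px(*c),z); print(n,p.round(4),w2g(p).round(4))
for n,c,z in [("tin",(343,384),.021),("spool",(461,388),.047),("roll",(416,219),.057)]:
    p=ray(d,c[0]/1.5,c[1]/1.5,z); print(n,p.round(4),w2g(p).round(4))
s=np.load("pics/scene0.npz"); 
for n,g in [("pad",(0,-.151,.05)),("tab",(-.015,-.03,.08)),("ptr",(-.045,-.03,.028))]: print(n,proj(s,g2w(g))*1.5)
E
```

```text
[ 0.54234493 -0.19485687 -0.09346946] -5.355405342044559 [ 0.001   0.0013  0.0009 -0.0016 -0.0012 -0.0018 -0.0007  0.0022]
clip [ 0.4944 -0.1676  0.028 ] [-0.0503  0.0227  0.028 ]
ptr [ 0.4961 -0.2187  0.028 ] [-0.0439 -0.028   0.028 ]
tab [ 0.5246 -0.2219  0.08  ] [-0.0152 -0.0286  0.08  ]
pad [ 0.5272 -0.3449  0.05  ] [-0.0011 -0.1508  0.05  ]
tin [ 0.424  -0.1056  0.021 ] [-0.1262  0.0778  0.021 ]
spool [ 0.4161 -0.2734  0.047 ] [-0.1184 -0.0899  0.047 ]
roll [ 0.6567 -0.2163  0.057 ] [ 0.1159 -0.0106  0.057 ]
pad [502.26680015 339.19851764]
tab [419.84978937 293.75093975]
ptr [407.31572931 332.22866723]
```

Run:
```python
from h import *
s=np.load("pics/scene0.npz"); t=np.load("pics/top0.npz")
b=ray(t,118/1.5,322/1.5,.01); print("lamp base",b, np.hypot(*b[:2]))
for z in(.2,.4,.6): print(z,proj(s,[b[0],b[1],z])*1.5,proj(t,[b[0],b[1],z])*1.5)
st=ctrl.get_state(); p=st["tcp_pos"]; r=np.hypot(*p[:2])
for R in(.26,.30,.34,.38):
  for z in (.25,.32): print(R,z,ik(np.r_[p[:2]/r*R,z],st["ee_rot"]))
from scipy.spatial.transform import Rotation as Ro
a=pose()[2]
for sg in (1,-1):
    y=sg*np.array([-np.sin(a),np.cos(a),0]); zz=np.array([0,0,-1.]); M=np.c_[np.cross(y,zz),y,zz]
    rv=Ro.from_matrix(M).as_rotvec(); print(rv,ik(g2w((0,-.151,.12)),rv),ik(g2w((0,.09,.12)),rv))
```

```text
lamp base [0.5221573  0.22791914 0.01      ] 0.5697327230709851
0.2 [141.19758844 128.93688825] [ 50.44050213 315.24022872]
0.4 [100.21456023  -5.33939155] [-71.24298777 303.06499673]
0.6 [  43.30701319 -191.79056517] [-332.60553657  276.91395792]
0.26 0.25 [ 8.42154177e-01 -1.99696030e-01  2.06745039e+00 -1.89885779e-04
  1.27519074e+00 -2.97804166e-01]
0.26 0.32 [ 8.42154177e-01 -2.49582799e-01  1.90900528e+00 -1.82343642e-04
  1.48352261e+00 -2.97843590e-01]
0.3 0.25 [ 8.82806943e-01 -1.10131392e-01  1.99799269e+00 -1.33113118e-04
  1.25509007e+00 -2.57165424e-01]
0.3 0.32 [ 8.82806943e-01 -1.61484918e-01  1.84530122e+00 -1.27327261e-04
  1.45913506e+00 -2.57192566e-01]
0.34 0.25 [ 9.13612086e-01 -2.58173672e-02  1.92206673e+00 -8.92733295e-05
  1.24670525e+00 -2.26373211e-01]
0.34 0.32 [ 9.13612086e-01 -7.70056021e-02  1.77451858e+00 -8.52950878e-05
  1.44544164e+00 -2.26390976e-01]
0.38 0.25 [ 9.37784348e-01  5.45243637e-02  1.84003324e+00 -5.44901212e-05
  1.24839866e+00 -2.02212135e-01]
0.38 0.32 [ 9.37784348e-01  4.69011083e-03  1.69685683e+00 -5.21183548e-05
  1.44140932e+00 -2.02222675e-01]
[0.14676804 3.13816245 0.        ] [-0.70018005  0.63209935  1.36038269  0.          1.14911061 -2.17750692] [-0.32550816  0.51590998  1.57732335  0.          1.04835931 -1.80283503]
[ 3.13816245 -0.14676804  0.        ] [-7.00180047e-01  6.32099351e-01  1.36038269e+00 -8.88178420e-16
  1.14911061e+00  9.64085736e-01] [-3.25508160e-01  5.15909985e-01  1.57732335e+00 -8.88178420e-16
  1.04835931e+00  1.33875762e+00]
```

```bash
echo 'RV=np.array([3.13816245,-0.14676804,0.])' >> h.py
python3 - <<'E'
from h import *
p=ctrl.get_state()["tcp_pos"]; rv0=ctrl.get_state()["ee_rot"]
ctrl.line_to(np.r_[p[:2]/np.hypot(*p[:2])*.34,.28],feed=.25)
effector.grasp(20)
j=ctrl.get_state()["joints"].copy(); j[0]=-.7; j[5]=.964; ctrl.move_joints(j)
ctrl.goto(g2w((0,-.151,.10)),RV)
f0=ctrl.get_state()["ft_force"]; print(f0,ctrl.get_state()["clock"],w2g(ctrl.get_state()["tcp_pos"]))
ctrl.line_to(g2w((0,-.151,.055)),feed=.08)
z=.055
while z>.030:
    z-=.002; ctrl.line_to(g2w((0,-.151,z)),feed=.04)
    s=ctrl.get_state(); f=s["ft_force"]-f0
    print(round(z,3),s["tcp_pos"][2].round(4),f.round(1))
    if f[2]>22: break
ctrl.sleep(.5)
d=snap("top","top1",(170,140,360,260),4)
ctrl.line_to(g2w((0,-.151,.14)),feed=.1); print(ctrl.get_state()["clock"])
ctrl.sleep(.3)
d=optics.get_image("top"); np.savez("pics/top2.npz",**d); cv2.imwrite("pics/top2.png",cv2.resize(d["img"][150:250,180:370,::-1],None,fx=4.2,fy=4.2,interpolation=cv2.INTER_CUBIC))
E
```

```text
[ 0.20149873 -0.75270137  0.36641399] 4.8667 [ 0.00017514 -0.15068276  0.10113831]
0.053 0.0533 [-0.3  0.4 -0.3]
0.051 0.0509 [-0.5  0.8 -0.4]
0.049 0.0495 [0.2 1.1 2.7]
0.047 0.0477 [-1.9  0.4  5.4]
0.045 0.0459 [-1.8  0.8  5.9]
0.043 0.0441 [-2.  -0.1  7.7]
0.041 0.0424 [-3.   0.   9.5]
0.039 0.0405 [-2.9  0.6 10. ]
0.037 0.0387 [-3.   1.3 10.7]
0.035 0.0368 [-2.6  1.4 12.3]
0.033 0.0359 [-5.1  3.  19.1]
0.031 0.0356 [-8.3  6.1 29.6]
10.375
```

View pics/top2.png

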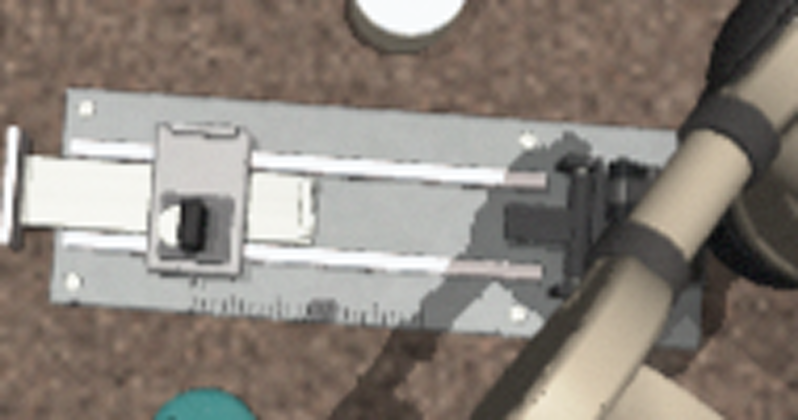

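The leg is out with the pointer at about (194,288) and the clip at (322,310), and the pedal is released. Next I'll hover and measure the fin with the wrist camera.

Run:
```python
from h import *
ctrl.goto(g2w((-.015,.09,.16)),RV); effector.open_jaws(); ctrl.sleep(.3)
s=ctrl.get_state(); print(s["clock"],w2g(s["tcp_pos"]),s["opening"])
d=snap("wrist","w1",s=1.5); snap("top","top3")
for n,g in [("clip",(-.05,.0227,.028)),("ptr",(-.045,.09,.028)),("tab",(-.015,.09,.08))]: print(n,proj(d,g2w(g))*1.5)
```

```text
12.7667 [-0.01499959  0.09002473  0.16002071] 0.08543296066992219
clip [484.49807743 321.15716181]
ptr [384.98103631 314.18024195]
tab [384.33177772 296.71593122]
```

View pics/w1.png

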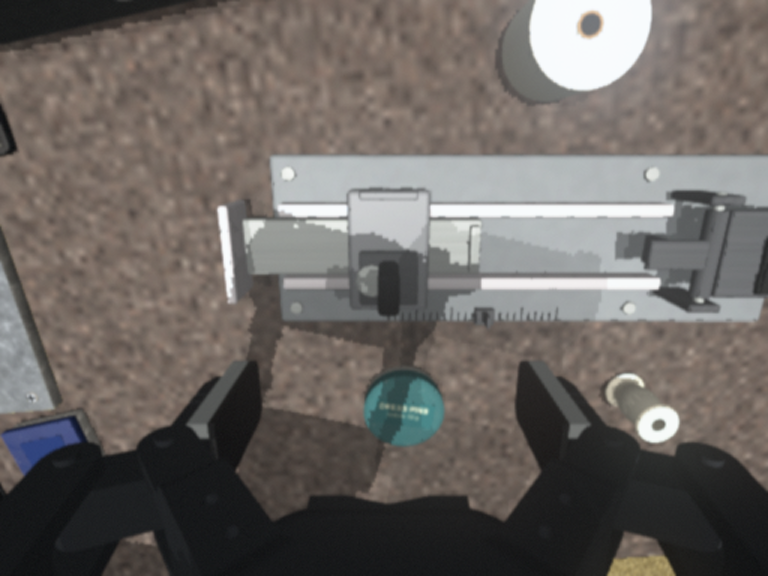

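The wrist view (1.5x) shows the clip at about (484,316), the pointer near (388,313) and the tab at about (388,289). I'll enlarge for the fin and pointer.

Run:
```python
import numpy as np,cv2
a=np.load("pics/w1.npz")["img"][:,:,::-1]
c=a[180:225,235:345]; cv2.imwrite("pics/w1c.png",cv2.resize(c,None,fx=7,fy=7,interpolation=cv2.INTER_CUBIC))
```

```text
(no output)
```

View pics/w1c.png

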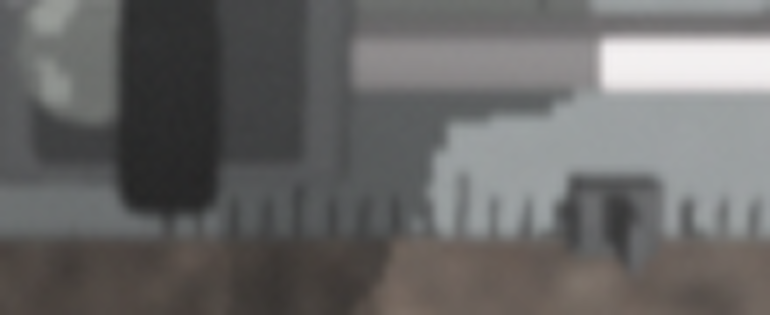

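Run:
```python
from h import *
w=np.load("pics/w1.npz"); f=lambda u,v:(235+(u+.5)/7-.5,180+(v+.5)/7-.5)
print("fin",w2g(ray(w,*f(628,258),.028)).round(4),"tab",w2g(ray(w,*f(170,130),.08)).round(4),w2g(ray(w,*f(170,205),.08)).round(4))
t=np.load("pics/top2.npz"); g=lambda u,v:(180+(u+.5)/4.2-.5,150+(v+.5)/4.2-.5)
for n,p,z in[("clip",(322,310),.028),("ptr",(194,286),.028),("tab",(194,225),.08)]: print(n,w2g(ray(t,*g(*p),z)).round(4))
effector_ok=True
# descend onto tab and pinch lightly first
ctrl.line_to(g2w((-.015,.09,.056)),feed=.1)
f0=ctrl.get_state()["ft_force"]
effector.grasp(60); ctrl.sleep(.3)
s=ctrl.get_state(); print(s["clock"],s["opening"],s["grasp_force"],s["ft_force"]-f0,w2g(s["tcp_pos"]))
np.save("f0.npy",f0)
```

```text
fin [-0.0525  0.0212  0.028 ] tab [-0.0153  0.0879  0.08  ] [-0.0245  0.0879  0.08  ]
clip [-0.0515  0.0227  0.028 ]
ptr [-0.0438  0.0898  0.028 ]
tab [-0.0155  0.0882  0.08  ]
15.025 0.010763671196622375 61.34127616882324 [-2.25651684 -0.1351032   3.10518929] [-0.01497609  0.08998157  0.05618053]
```

Run:
```python
from h import *
f0=np.load("f0.npy")
ctrl.line_to(g2w((-.015,.0225,.056)),feed=.05); ctrl.sleep(.4)
s=ctrl.get_state(); print(s["clock"],s["opening"],s["grasp_force"],s["ft_force"]-f0,w2g(s["tcp_pos"]))
d=optics.get_image("wrist"); np.savez("pics/w2.npz",**d)
print([proj(d,g2w(g)) for g in[(-.0525,.0212,.028),(-.045,.0225,.028)]])
t=optics.get_image("scene"); np.savez("pics/s2.npz",**t); print(proj(t,g2w((-.045,.0225,.028))))
u,v=map(int,proj(t,g2w((-.045,.0225,.028))))
A=cv2.resize(d["img"][170:250,200:312,::-1],(784,560),interpolation=cv2.INTER_CUBIC)
cv2.imwrite("pics/w2c.png",A)
cv2.imwrite("pics/s2c.png",cv2.resize(t["img"][v-35:v+35,u-50:u+50,::-1],None,fx=8,fy=8,interpolation=cv2.INTER_CUBIC))
```

```text
16.925 0.011068200094748572 61.76247775554657 [-0.3843605   6.76209746  6.17349372] [-0.01501921  0.023902    0.05616961]
[array([259.77618365, 274.93364107]), array([257.85186491, 265.16981995])]
[250.6969583  210.75691632]
```

View pics/w2c.png

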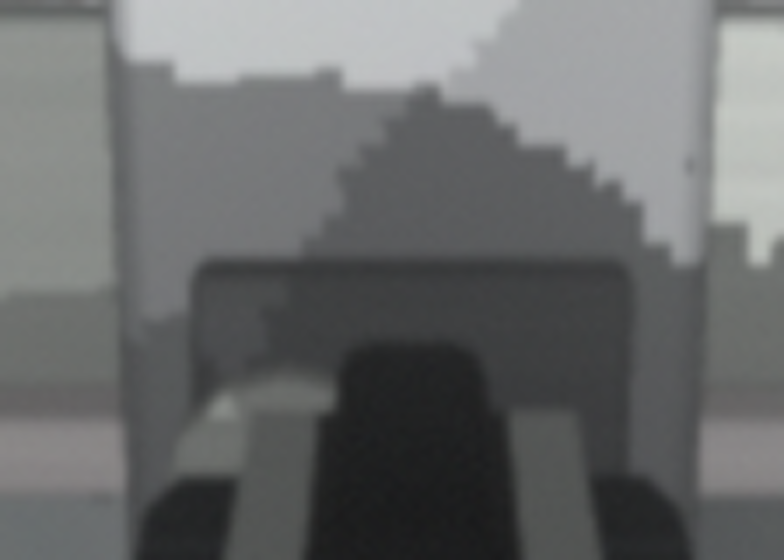

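View pics/s2c.png

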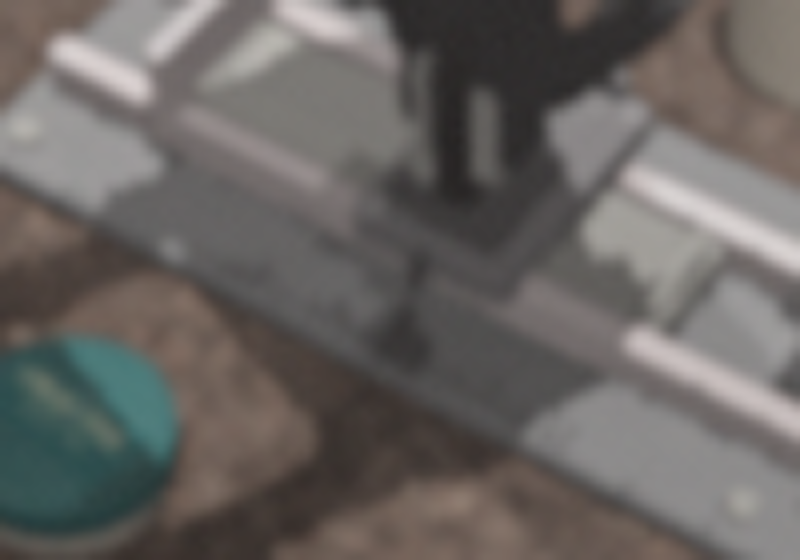

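The wrist view is blocked by the fingers. In the scene crop the dark pointer, around (412,265), runs into the fin at about (405,320), so they are nearly level. The displacement so far is 66.1 mm against about 66.9 mm measured. I'll push the remaining bit, close the lever and look again.

Run:
```python
from h import *
f0=np.load("f0.npy"); yt=.0232; yc=yt-.0014; x=-.015
ctrl.line_to(g2w((x,yc,.056)),feed=.03)
n=0
while x<.022:
    x+=.005 if x<.009 else .0015
    ctrl.line_to(g2w((x,yc,.056)),feed=.04)
    s=ctrl.get_state(); g=w2g(s["tcp_pos"]); f=s["ft_force"]-f0; yc+=.5*(yt-g[1])
    print(round(x,4),g.round(4),f.round(1),s["opening"].round(4))
    if f[0]<-14 and g[0]>.013: break
for i in range(3):
    ctrl.sleep(.2); g=w2g(ctrl.get_state()["tcp_pos"]); yc+=yt-g[1]; ctrl.line_to(g2w((x,yc,.056)),feed=.03)
ctrl.sleep(.3)
s=ctrl.get_state(); print(s["clock"],w2g(s["tcp_pos"]).round(4),(s["ft_force"]-f0).round(1),s["grasp_force"]); np.save("cmd.npy",[x,yc])
t=optics.get_image("scene"); np.savez("pics/s3.npz",**t)
c=t["img"][205:230,230:270,::-1]; c=cv2.resize(c,None,fx=19,fy=19,interpolation=cv2.INTER_CUBIC)
c=cv2.normalize(c,None,0,255,cv2.NORM_MINMAX); c=cv2.convertScaleAbs(c,alpha=1.6)
cv2.imwrite("pics/s3c.png",c)
for q in[(-.058,.168,.01),(-.058,-.178,.01),(-.045,.0232,.028),(-.0525,.0232,.028),(-.03,.0232,.028)]:
    p=proj(t,g2w(q)); print(q,p.round(2),((p-[230,205]+.5)*19-.5).round(0))
```

```text
Traceback (most recent call last):
AttributeError: 'float' object has no attribute 'round'
```

Run:
```python
from h import *
f0=np.load("f0.npy"); yt=.0232; yc=yt-.0014; x=-.010
while x<.022:
    x+=.005 if x<.009 else .0015
    ctrl.line_to(g2w((x,yc,.056)),feed=.04)
    s=ctrl.get_state(); g=w2g(s["tcp_pos"]); f=s["ft_force"]-f0; yc+=.5*(yt-g[1])
    print(round(x,4),g.round(4),f.round(1),round(s["opening"],4))
    if f[0]<-14 and g[0]>.013: break
for i in range(3):
    ctrl.sleep(.2); g=w2g(ctrl.get_state()["tcp_pos"]); yc+=yt-g[1]; ctrl.line_to(g2w((x,yc,.056)),feed=.03)
ctrl.sleep(.3)
s=ctrl.get_state(); print(s["clock"],w2g(s["tcp_pos"]).round(4),(s["ft_force"]-f0).round(1),s["grasp_force"]); np.save("cmd.npy",[x,yc])
t=optics.get_image("scene"); np.savez("pics/s3.npz",**t)
c=t["img"][205:230,230:270,::-1]; c=cv2.resize(c,None,fx=19,fy=19,interpolation=cv2.INTER_CUBIC)
c=cv2.convertScaleAbs(c,alpha=1.8)
cv2.imwrite("pics/s3c.png",c)
for q in[(-.058,.168,.01),(-.058,-.178,.01),(-.045,.0232,.028),(-.0525,.0232,.028),(-.03,.0232,.028)]:
    p=proj(t,g2w(q)); print(q,p.round(2),((p-[230,205]+.5)*19-.5).round(0))
```

```text
-0.005 [-0.0051  0.0233  0.0562] [-0.7  6.6  5.8] 0.011
0.0 [-0.0001  0.0233  0.0562] [-1.7  6.4  5.8] 0.011
0.005 [0.0048 0.0232 0.0562] [-1.9  6.5  6.5] 0.0105
0.01 [0.0098 0.0233 0.0562] [-0.7  6.5  5.7] 0.011
0.0115 [0.0109 0.0233 0.0562] [-1.7  6.6  7. ] 0.0109
0.013 [0.0123 0.0232 0.0562] [-2.3  6.7  6.8] 0.0109
0.0145 [0.0138 0.0232 0.0561] [-2.9  6.1  7.7] 0.0109
0.016 [0.0151 0.0233 0.0561] [-2.8  5.9  7.9] 0.0108
0.0175 [0.0153 0.0233 0.0561] [-7.8  7.4 12.5] 0.0106
0.019 [0.0155 0.0235 0.056 ] [-11.9   7.7  14.6] 0.0107
0.0205 [0.0156 0.0235 0.056 ] [-17.3   7.8  17.4] 0.0107
22.05 [0.0156 0.0232 0.056 ] [-17.4   7.4  18.4] 63.5934841632843
(-0.058, 0.168, 0.01) [194.19 192.13] [-671. -236.]
(-0.058, -0.178, 0.01) [331.04 264.03] [1929. 1131.]
(-0.045, 0.0232, 0.028) [250.42 210.62] [397. 116.]
(-0.0525, 0.0232, 0.028) [248.42 212.89] [359. 159.]
(-0.03, 0.0232, 0.028) [254.4  206.13] [473.  30.]
```

View pics/s3c.png

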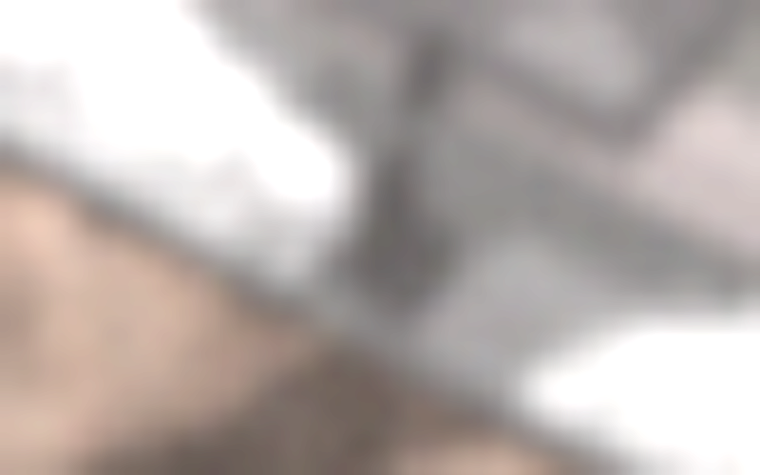

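Run:
```python
from h import *
def prof(fn,x,z,y0,y1,dx=0,n=121):
    d=np.load(fn); g=cv2.cvtColor(d["img"],cv2.COLOR_RGB2GRAY).astype(np.float32)
    ys=np.linspace(y0,y1,n); acc=0
    for xx in np.linspace(x-dx,x+dx,5):
        p=np.array([proj(d,g2w((xx,y,z))) for y in ys],np.float32)
        acc=acc+cv2.remap(g,p[:,0].reshape(1,-1),p[:,1].reshape(1,-1),cv2.INTER_CUBIC)[0]/5
    return ys,acc
def edges(fn,x,z,c,w=.008,dx=.004):
    out=[]
    ys,a=prof(fn,x,z,c-w,c+w,dx); gr=np.gradient(cv2.GaussianBlur(a.reshape(1,-1),(9,1),0)[0]); i=np.argmax(abs(gr))
    return round(ys[i]*1e3,2)
W,T0,T2="pics/w1.npz","pics/top0.npz","pics/top2.npz"
for fn,c in((W,.09),(T2,.09),(T0,-.03)):
    print(fn,"carriage edges",[edges(fn,.02,.04,c+s) for s in(-.025,.025)],"endplate",[edges(fn,.0,.05,c+.096+s,.006) for s in(-.003,.003)],
     "plate end",[edges(fn,.05,.01,e) for e in(.168,-.178)])
for fn in(W,T0,T2,"pics/top3.npz"):
    for x in(-.0495,-.052,-.0545):
        ys,a=prof(fn,x,.028,.010,.034,.001,25); print(fn,x,a.round(0).astype(int))
```

```text
pics/w1.npz carriage edges [np.float64(62.73), np.float64(113.4)] endplate [np.float64(186.7), np.float64(186.7)] plate end [np.float64(164.53), np.float64(-186.0)]
pics/top2.npz carriage edges [np.float64(63.93), np.float64(116.07)] endplate [np.float64(183.4), np.float64(183.5)] plate end [np.float64(166.4), np.float64(-170.8)]
pics/top0.npz carriage edges [np.float64(-55.13), np.float64(-2.73)] endplate [np.float64(65.2), np.float64(65.2)] plate end [np.float64(166.4), np.float64(-176.27)]
pics/w1.npz -0.0495 [115 106  99  97 108 118 113 102 100 104 105  91  66  60  71  87  99  99
  91  74  74  87  94 101 106]
pics/w1.npz -0.052 [101 100  99  98  99  99  98  97  97 102 103  88  73  81  96 100 100  99
  95  90  87  90  91  91  91]
pics/w1.npz -0.0545 [ 99  98  99  99  99  99  97  95  94  97  97  92  94 102 107 109 109 109
 108 106 102  98  94  91  91]
pics/top0.npz -0.0495 [151 154 176 181 166 146 133 121 111 107 112 121 119 110 109 115 121 124
 125 120 126 155 182 186 174]
pics/top0.npz -0.052 [123 132 166 178 168 151 139 126 118 114 114 117 113 108 110 117 123 126
 117  93  93 13
[... 187 characters left out ...]
134 122 110 105 111 121 120 112 110 114 119 123
 125 119 125 153 179 184 175]
pics/top2.npz -0.052 [123 133 169 181 170 152 138 124 117 114 113 114 112 109 111 116 121 125
 118  93  93 137 180 183 167]
pics/top2.npz -0.0545 [133 145 173 182 173 157 140 125 119 114 107 105 109 115 120 122 124 125
 122 115 120 140 163 168 166]
pics/top3.npz -0.0495 [125 127 144 147 135 119 109 102  99 100 102 104  98  87  84  90  96 101
 103  98 103 127 150 154 145]
pics/top3.npz -0.052 [ 96 105 138 149 139 124 114 104  99  98 101 102  96  88  87  93  98 103
  95  73  72 111 148 150 136]
pics/top3.npz -0.0545 [107 118 144 152 144 131 117 104 100  97  97  97  96  95  95  96  99 102
 100  93  96 114 134 139 137]
```

Run:
```python
from h import *
t=optics.get_image("top"); np.savez("pics/top4.npz",**t)
def gray(fn): return cv2.cvtColor(np.load(fn)["img"],cv2.COLOR_RGB2GRAY).astype(np.float32)
def pr(fn,x,z,ys):
    d=np.load(fn);p=np.array([proj(d,g2w((x,y,z))) for y in ys],np.float32)
    return cv2.remap(gray(fn),p[:,0].reshape(1,-1),p[:,1].reshape(1,-1),cv2.INTER_CUBIC)[0]
def edge(fn,z,c,xs,w=.008):
    ys=np.linspace(c-w,c+w,161); r=[]
    for x in xs:
        g=np.gradient(cv2.GaussianBlur(pr(fn,x,z,ys).reshape(1,-1),(0,0),5)[0])
        r.append([ys[g.argmax()]*1e3,ys[g.argmin()]*1e3])
    return np.array(r).round(1).tolist()
xs=[-.02,-.01,0,.01,.02]
for fn,l in(("top0",0),("top2",.12),("top4",.053),("scene0",0),("s3",.053)): print(fn,edge(f"pics/{fn}.npz",.05,.066+l,xs))
cv2.imwrite("pics/top4c.png",cv2.resize(t["img"][165:240,185:295,::-1],None,fx=7,fy=7,interpolation=cv2.INTER_CUBIC))
s=ctrl.get_state(); print(s["clock"],w2g(s["tcp_pos"]).round(4))
```

```text
top0 [[65.2, 62.7], [66.0, 63.3], [65.0, 61.9], [65.4, 62.6], [66.1, 63.4]]
top2 [[182.9, 189.4], [183.7, 188.8], [183.4, 189.2], [183.3, 188.9], [183.8, 189.0]]
top4 [[117.8, 122.6], [117.2, 121.7], [116.9, 124.9], [116.7, 120.9], [118.3, 114.1]]
scene0 [[61.6, 67.4], [61.1, 68.7], [62.4, 68.0], [61.4, 67.9], [60.8, 68.4]]
s3 [[112.8, 120.6], [112.2, 120.3], [113.2, 121.5], [112.7, 120.1], [112.2, 120.3]]
22.15 [0.0156 0.0232 0.056 ]
```

View pics/top4c.png

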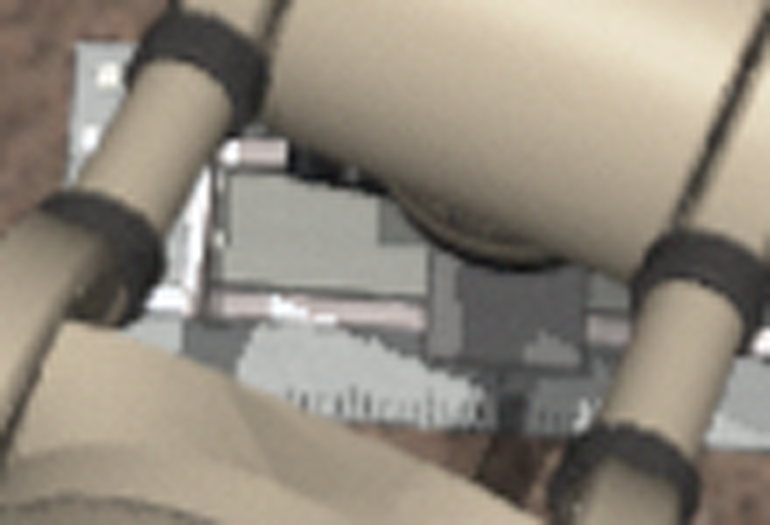

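The top crop shows the clip at about (512,405), the carriage spanning 428–588 and the pointer near (510,372), level to within about a millimetre. I'll do one numeric check of pointer against fin.

Run:
```python
from h import *
ys=np.arange(.008,.041,.001)
for fn,xs,o in(("top4",(-.040,-.042,-.044,-.048,-.050,-.052,-.054),0),("top0",(-.040,-.042,-.044),-.0525),("top2",(-.040,-.042,-.044),.0675)):
    d=np.load(f"pics/{fn}.npz"); g=cv2.cvtColor(d["img"],cv2.COLOR_RGB2GRAY).astype(np.float32)
    for x in xs:
        p=np.array([proj(d,g2w((x,y+o,.028))) for y in ys],np.float32)
        a=cv2.remap(g,p[:,0].reshape(1,-1),p[:,1].reshape(1,-1),cv2.INTER_CUBIC)[0]; print(fn,x,round((ys[a.argmin()]+o)*1e3,1),a.astype(int).tolist())
```

```text
top4 -0.04 24.0 [93, 94, 95, 94, 89, 84, 81, 80, 81, 83, 84, 84, 81, 78, 74, 68, 66, 70, 78, 80, 78, 79, 80, 86, 95, 101, 100, 96, 93, 92, 93, 96, 111]
top4 -0.042 24.0 [112, 112, 114, 112, 103, 92, 85, 83, 83, 86, 87, 86, 84, 82, 77, 69, 65, 71, 82, 86, 84, 82, 79, 79, 80, 96, 119, 140, 145, 143, 141, 140, 152]
top4 -0.044 24.0 [115, 115, 115, 111, 104, 96, 90, 86, 82, 81, 81, 82, 83, 84, 83, 78, 75, 77, 81, 78, 77, 93, 113, 122, 117, 130, 153, 177, 184, 184, 185, 184, 185]
top4 -0.048 18.0 [113, 112, 111, 112, 116, 110, 96, 78, 65, 56, 51, 52, 54, 57, 60, 61, 70, 81, 94, 100, 107, 120, 135, 148, 155, 162, 166, 175, 183, 189, 189, 188, 185]
top4 -0.05 19.0 [112, 107, 101, 104, 111, 108, 97, 80, 69, 59, 53, 52, 52, 55, 55, 53, 66, 84, 100, 106, 105, 94, 94, 121, 147, 151, 142, 150, 167, 183, 190, 187, 175]
top4 -0.052 23.0 [111, 101, 89, 93, 105, 107, 100, 87, 76, 65, 59, 56, 54, 55, 51, 50, 66, 89, 104, 106, 96, 72, 70, 111, 149, 151, 136, 141, 154, 170, 180, 181, 168]
top4 -0.054 22.0 [110, 104, 98, 102, 110, 110, 104, 89, 75, 62, 59, 57, 55, 55, 52, 53, 71, 92, 104, 103, 98, 86, 9
[... 449 characters left out ...]
3, 193, 192, 192, 191, 191, 192, 193, 193, 194, 187, 177, 162, 149, 136, 117, 110, 132, 165, 190, 191, 193, 195, 195, 194, 192, 192, 193, 192, 192, 192]
top2 -0.04 89.5 [162, 161, 160, 158, 157, 155, 153, 151, 149, 143, 146, 161, 165, 139, 113, 113, 131, 145, 150, 154, 151, 148, 143, 139, 135, 131, 128, 126, 122, 118, 116, 116, 132]
top2 -0.042 90.5 [189, 189, 187, 186, 186, 186, 186, 186, 177, 165, 165, 183, 183, 150, 118, 114, 131, 152, 173, 185, 184, 184, 184, 185, 186, 187, 187, 187, 188, 188, 187, 184, 185]
top2 -0.044 90.5 [188, 188, 188, 189, 189, 190, 193, 194, 184, 169, 167, 179, 184, 174, 161, 154, 156, 169, 183, 191, 188, 190, 192, 193, 194, 194, 194, 194, 194, 195, 194, 192, 191]
```

Run:
```python
from h import *
def grid(fn,z,xs,ys):
    d=np.load(f"pics/{fn}.npz"); g=cv2.cvtColor(d["img"],cv2.COLOR_RGB2GRAY).astype(np.float32)
    p=np.array([[proj(d,g2w((x,y,z))) for y in ys] for x in xs],np.float32)
    a=cv2.remap(g,p[...,0],p[...,1],cv2.INTER_LINEAR).astype(int)
    print(fn,z,"y mm:",(ys*1e3).astype(int).tolist())
    for x,r in zip(xs,a): print(round(x*1e3),' '.join(f"{v:3d}" for v in r))
ys=np.arange(.008,.036,.001)
grid("top0",.028,np.arange(-.040,-.064,-.002),ys)
grid("top4",.028,np.arange(-.036,-.062,-.002),ys)
grid("w1",.028,np.arange(-.036,-.060,-.0015),ys)
grid("scene0",.028,np.arange(-.040,-.07,-.002),ys)
grid("s3",.028,np.arange(-.034,-.07,-.002),ys)
```

```text
top0 0.028 y mm: [8, 9, 10, 11, 12, 13, 14, 15, 16, 17, 18, 19, 20, 21, 22, 23, 24, 25, 26, 27, 28, 29, 30, 31, 32, 33, 34, 35]
-40 186 187 187 188 188 189 188 188 187 187 186 186 186 187 188 188 187 187 186 187 189 189 187 186 187 187 188 189
-42 187 188 189 190 189 187 187 188 188 188 187 186 185 186 186 186 186 186 186 186 186 186 186 186 186 187 187 187
-44 189 189 189 190 189 189 189 189 185 183 183 184 184 184 185 187 188 187 186 186 186 187 188 188 188 188 188 187
-46 188 188 188 188 188 188 186 184 168 151 145 143 145 150 153 154 155 153 152 157 162 173 183 187 189 189 188 188
-48 187 183 179 179 185 183 170 158 143 127 120 115 118 125 126 124 124 126 128 132 136 147 158 171 184 186 182 182
-50 185 169 148 151 170 174 159 144 133 121 114 108 113 120 117 111 111 116 121 123 124 120 118 149 178 179 173 175
-52 181 155 127 138 163 170 162 151 139 127 120 114 115 116 113 109 111 117 120 122 118 106  99 139 176 174 168 174
-54 183 155 127 145 171 174 168 156 140 127 122 117 112 107 109 111 114 118 120 122 119 112 113 141 167 166 165 172
-56 166 156 145 153 163 160 156 145 131 119 
[... 7537 characters left out ...]
 149
-58  65  63  62  61  59  58  58  57  59  64  69  82  95 108 120 133 139 146 151 152 153 153 152 152 148 146 145 144
-60  62  59  58  58  57  57  57  59  61  68  78  90 101 114 124 131 138 141 144 146 146 146 145 142 139 137 135 137
-62  62  60  59  58  57  57  58  59  66  74  84  93 105 112 119 125 129 132 134 135 136 135 134 133 132 130 132 134
-64  62  60  60  58  58  59  60  63  68  76  84  94 102 110 115 118 121 121 122 124 125 126 128 130 130 130 130 130
-66  62  62  62  62  61  62  64  68  72  78  85  94 103 108 112 114 114 114 116 118 120 124 127 129 131 131 131 131
-68  67  67  67  67  68  71  72  74  76  81  89  96 103 110 111 110 109 109 111 113 116 120 124 129 130 128 128 127
```

Run:
```python
from h import *
def grid(fn,z,xs,ys):
    d=np.load(f"pics/{fn}.npz"); g=cv2.cvtColor(d["img"],cv2.COLOR_RGB2GRAY).astype(np.float32)
    p=np.array([[proj(d,g2w((x,y,z))) for y in ys] for x in xs],np.float32)
    a=cv2.remap(g,p[...,0],p[...,1],cv2.INTER_LINEAR).astype(int)
    print(fn,z,"y mm:",np.round(ys*1e3).astype(int).tolist())
    for x,r in zip(xs,a): print(round(x*1e3),' '.join(f"{v:3d}" for v in r))
grid("scene0",.028,np.arange(-.034,-.056,-.002),np.arange(-.042,-.018,.001))
grid("top0",.028,np.arange(-.036,-.050,-.002),np.arange(-.036,-.018,.001))
grid("top2",.028,np.arange(-.036,-.050,-.002),np.arange(.080,.098,.001))
d=np.load("pics/w1.npz")
V=d["view"];c=-V[:3,:3].T@V[:3,3]; print("wrist cam in gauge",w2g(c).round(4),d["fx"],d["cx"],d["cy"])
# fixed plate features as seen (gauge coords): screws z~.011, plate corners, per camera
f=lambda u,v:(u/1.5-.17,v/1.5-.17)
for n,p,z in[("scr+x+y",(288,174),.011),("scr+x-y",(652,174),.011),("scr-x+y",(296,308),.011),("scr-x-y",(629,308),.011),("corner++",(272,156),.01),("corner-+",(283,320),.01)]:
    print("w1",n,(w2g(ray(d,*f(*p),z))*1e3).round(1))
t=np.load("pics/top0.npz"); px=lambda u,v:((u+.5)/4.6-.5+185,(v+.5)/4.6-.5+165)
for p in[(71,49),(556,85),(57,239),(545,274),(51,28),(33,262)]: print("top",(w2g(ray(t,*px(*p),.011))*1e3).round(1))
```

```text
scene0 0.028 y mm: [-42, -41, -40, -39, -38, -37, -36, -35, -34, -33, -32, -31, -30, -29, -28, -27, -26, -25, -24, -23, -22, -21, -20, -19, -18]
-34  82  82  81  81  82  82  82  81  81  81  81  79  77  76  79  81  83  83  84  84  84  83  81  82  84
-36  78  79  80  79  78  78  79  79  78  76  73  71  69  70  71  74  77  79  80  80  80  81  81  81  81
-38  80  80  81  82  82  82  81  80  79  77  74  71  67  66  69  73  76  79  82  83  83  84  85  87  86
-40  80  81  81  81  82  82  82  82  79  77  73  68  66  67  69  72  76  79  80  82  83  85  85  85  85
-42  78  78  78  78  78  78  78  78  77  73  69  66  65  66  68  70  73  76  78  79  80  80  81  81  82
-44  75  75  75  75  75  75  76  76  74  72  70  67  67  68  71  72  73  74  75  76  76  76  76  76  78
-46  75  75  75  75  76  76  76  76  76  75  73  72  73  74  75  75  74  75  75  75  74  76  78  80  82
-48  79  80  81  83  83  84  84  84  83  82  83  84  85  84  83  84  83  82  82  81  85  88  91  92  94
-50  94  94  96  97  98  98  97  96  97 100 101 103 103 104 103 102  98  95  97 100 103 108 113 114 115
-52 113 114 114 114
[... 1332 characters left out ...]
83 178 168 162 160 164 176 186 187 187 189
-46 188 188 190 190 186 183 186 188 188 187 184 181 182 186 189 190 190 191
-48 188 188 190 191 191 190 190 190 185 180 182 184 186 189 190 191 191 191
-50 174 179 185 178 164 164 175 181 170 162 173 183 186 188 190 191 191 190
wrist cam in gauge [0.0606 0.0882 0.3033] 291.43889441224155 258.5349933993379 189.14446953250155
w1 scr+x+y [ 45.9 153.1  11. ]
w1 scr+x-y [ 46.  -83.2  11. ]
w1 scr-x+y [-46.7 153.6  11. ]
w1 scr-x-y [-46.5 -83.3  11. ]
w1 corner++ [ 57.1 162.9  10. ]
w1 corner-+ [-56.2 163.7  10. ]
top [ 47.4 155.9  11. ]
top [ 46.2 -80.4  11. ]
top [-45.2 155.1  11. ]
top [-45.5 -80.6  11. ]
top [ 57.  166.5  11. ]
top [-57.1 165.8  11. ]
```

Cameras disagree by about 2 mm on the fin. Without letting go, I'll reopen the lever and view the fin from 40 mm on either side, so the wrist camera's bias cancels.

Run:
```python
from h import *
def prof(d,x,z,ys):
    g=cv2.cvtColor(d["img"],cv2.COLOR_RGB2GRAY).astype(np.float32)
    p=np.array([proj(d,g2w((x,y,z))) for y in ys],np.float32)
    return cv2.remap(g,p[:,0].reshape(1,-1),p[:,1].reshape(1,-1),cv2.INTER_LINEAR)[0]
ctrl.line_to(g2w((-.015,.022,.056)),feed=.06)
for n,y in(("wa",.062),("wb",-.018)):
    ctrl.line_to(g2w((-.015,y,.056)),feed=.06); ctrl.sleep(.3)
    d=optics.get_image("wrist"); np.savez(f"pics/{n}.npz",**d); t=w2g(ctrl.get_state()["tcp_pos"]); print(n,t.round(4),ctrl.get_state()["clock"])
    for x in(.012,.02,.028):
        r=[]
        for s in(-.025,.025):
            ys=np.linspace(t[1]+s-.007,t[1]+s+.007,141); g=np.gradient(cv2.GaussianBlur(prof(d,x,.04,ys).reshape(1,-1),(0,0),4)[0]); r.append(round(ys[abs(g).argmax()]*1e3,2))
        print("carr",x,r,np.mean(r))
    ys=np.arange(.008,.040,.001); print("y",(ys*1e3).round().astype(int).tolist())
    for x in np.arange(-.038,-.060,-.0015): print(round(x*1e3,1),' '.join(f"{int(v):3d}" for v in prof(d,x,.028,ys)), proj(d,g2w((x,.022,.028))).astype(int))
```

```text
wa [-0.015   0.0629  0.0562] 24.0583
carr 0.012 [np.float64(36.25), np.float64(85.85)] 61.05
carr 0.02 [np.float64(36.15), np.float64(84.55)] 60.349999999999994
carr 0.028 [np.float64(36.45), np.float64(85.65)] 61.050000000000004
y [8, 9, 10, 11, 12, 13, 14, 15, 16, 17, 18, 19, 20, 21, 22, 23, 24, 25, 26, 27, 28, 29, 30, 31, 32, 33, 34, 35, 36, 37, 38, 39]
-38.0 152 152 152 152 151 151 149 150 149 137  82  54  52  52  51  50  51  51  49  49  50  50  66  83  83  72  43  34  34  34  33  33 [317 255]
-39.5 139 140 151 150 144 128 141 150 144 109  70  59  58  58  56  55  56  57  55  54  54  50  55  71  76  57  36  34  34  33  33  33 [317 257]
-41.0 110 123 150 150 136  92 130 151 143 106  73  62  60  59  54  51  55  59  58  58  57  53  50  56  69  46  34  33  32  32  33  31 [317 259]
-42.5 102 120 150 151 137  94 137 150 142 104  71  64  61  55  48  48  52  58  59  59  57  53  51  52  52  38  33  33  33  32  31  32 [317 261]
-44.0 103 115 139 140 118  90 137 146 138 107  93  88  66  52  47  46  51  58  57  58  57  52  47  47  37  34  32  32  31  31  30  31 [316 263]
-45.5  99 102 112 112
[... 3227 characters left out ...]
33  33  33  33  33  38  59  76  58  64  80 104 109 109 110 110 111 110  93  56  38  34  35  34  34  35  35  35  34 [199 275]
-54.5  32  31  32  33  32  33  33  33  33  33  35  37  42  54  77  86  91  98 102 106 111  86  40  34  33  34  33  33  33  33  35  34 [199 277]
-56.0  31  31  31  32  32  31  32  33  31  31  32  33  32  33  35  40  43  50  58  67  80  70  38  33  33  34  33  33  33  35  37  38 [200 279]
-57.5  31  31  31  32  32  32  30  32  31  32  33  32  31  33  33  33  33  32  33  33  34  34  33  33  32  32  33  34  32  33  38  42 [200 281]
-59.0  29  30  30  30  31  32  30  31  32  30  31  31  31  30  31  31  31  32  32  31  31  32  32  34  32  32  33  32  33  32  33  36 [200 283]
```

The fin tip reads 20.9 mm and 19.4 mm from the two sides, with the carriage bias the same (-2.0 mm) in both. Averaging puts the mark at TCP gauge y ≈ 22.1 mm. I'll go there and close the lever.

Run:
```python
from h import *
f0=np.load("f0.npy"); yt=.0221; yc=yt-.0013; x=-.015
ctrl.line_to(g2w((x,yc,.056)),feed=.06); ctrl.sleep(.3)
yc+=yt-w2g(ctrl.get_state()["tcp_pos"])[1]
ctrl.line_to(g2w((x,yc,.056)),feed=.03)
for x in (.0,.012,.016,.0205):
    ctrl.line_to(g2w((x,yc,.056)),feed=.03); yc+=.7*(yt-w2g(ctrl.get_state()["tcp_pos"])[1])
for i in range(3):
    ctrl.sleep(.2); yc+=yt-w2g(ctrl.get_state()["tcp_pos"])[1]; ctrl.line_to(g2w((x,yc,.056)),feed=.03)
ctrl.sleep(.5)
s=ctrl.get_state(); print(s["clock"],w2g(s["tcp_pos"]).round(4),(s["ft_force"]-f0).round(1),s["grasp_force"],s["opening"])
d=optics.get_image("wrist"); g=cv2.cvtColor(d["img"],cv2.COLOR_RGB2GRAY).astype(np.float32)
for xx in(.03,.034):
    r=[]
    for o in(-.025,.025):
        ys=np.linspace(yt+o-.007,yt+o+.007,141); p=np.array([proj(d,g2w((xx,y,.04))) for y in ys],np.float32)
        a=cv2.remap(g,p[:,0].reshape(1,-1),p[:,1].reshape(1,-1),cv2.INTER_LINEAR); k=np.gradient(cv2.GaussianBlur(a,(0,0),4)[0]); r.append(round(ys[abs(k).argmax()]*1e3,2))
    print(r,np.mean(r))
d=np.load
t0,t1=np.load("pics/top0.npz")["img"],optics.get_image("top")["img"]
for n,(u,v) in dict(tin=(229,256),spool=(307,258),roll=(277,146)).items(): print(n,np.abs(t0[v-8:v+8,u-8:u+8].astype(int)-t1[v-8:v+8,u-8:u+8]).mean().round(1))
```

```text
30.875 [0.0156 0.0221 0.056 ] [-17.    8.   16.2] 63.59443187713623 0.010711561403890556
[np.float64(-4.4), np.float64(45.2)] 20.400000000000002
[np.float64(-4.6), np.float64(45.4)] 20.4
tin 37.2
spool 5.1
roll 75.7
```

```bash
python3 -c "
from h import *
print(ctrl.finish_job())"
```

```text
the job is handed in; nothing more can be done
None
```

The job is handed in at about 31 s: pedal pressed to its stop and let up, leg held at the mark (my estimate is within about 1 mm; I slid it past the mark and reopened the lever once to measure this), cam lever pressed closed against its stop, and tab still gripped; I planned clear of the tin, spool and roll, but the arm hid the tin and roll in the last picture, so I couldn't confirm by camera that those two hadn't moved.

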